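# Close and lock the cover of a shielded test box

### The arm

A 6-joint arm with a two-finger parallel gripper is mounted at the origin on the work surface. World frame = base frame: x ahead of the robot, y to its left, z up, the work surface at z = 0. Lengths are in mm, angles in rad, forces in N, time in s.
With the tool pointing down it reaches from about 300 to 850 mm from the base axis. Payload 4.2 kg.
Tool frame: the origin (TCP) lies between the finger pads; the fingertips stand bot.tip_reach ahead of it and the grasp point (between the pads) is the TCP (bot.tip_reach is the distance from the TCP to the fingertips, in mm); z points along the fingers, y is the direction in which the jaws open and shut (so a half turn about z gives the same grasp; the last joint's range is limited). The gripper opens to 91 mm and grips with 3 to 60 N. Pads are 32 mm wide; open, the fingers measure 118 mm over their backs; the gripper's body (76 mm by 178 mm) begins 60 mm behind the grasp point.
Start: joints at [-1.148, 0.32, 1.565, -0, 1.257, -0.02], TCP at [246.375, -519.558, 232.976] pointing down, gripper open.
Joint ranges: [-3.11, 3.11], [-0.84, 2.01], [0.21, 2.61], [-1.34, 4.49], [0.05, 2.63], [-2.56, 2.56]. Speed limits (rad/s): [2.57, 2.57, 3.14, 3.14, 3.14, 3.14].

### API

Orientations are given as a rotation vector (axis times angle).
In Python, from bench import state, imaging, order, bot gives the robot as it stands.
- The arm moves only by the tool play_rows, never from a script. Its argument "series" is a list of rows, each an object with "offset": the shift along the world's x, y, z in cm, a list of three; "delta_rot": the turn, a rotation vector about the world's x, y, z in rad, a list of three; "claw": the closure, from -1 (fully open) to 1 (shut), so that 0 is half open. A call has 1 to 12 rows; each row shifts and turns the commanded pose from where the row before left it; what a row does not reach is not made up. A row lasts 1/8 s, in which the tool goes at most 62.5 mm and 10.7 degrees, less where a joint would pass 70% of its speed; a pose out of reach is approached as far as the arm can. A call is refused whole if a number of a shift passes 6.25 or a number of a turn 0.188, either way. A call with a gripper value outside its range is refused whole. The fingers move at their own pace and stop on an object; "grip_force" is the grip in N (left out, the last holds). Time passes only in rows, so rows that do not move let the fingers close. It gives the time, the measured TCP pose, the force and the opening at its end, in the units of the state.
- state(): the state, without advancing time (a new reading comes with each control period).
- imaging.read_camera(name): name is "scene" or "top" or "wrist"; returns a dict with "frame" (480x640x3 uint8, red, green, blue), "mtx" (3x3 intrinsics, pixels), "extrinsics" (4x4, takes a point from camera to world coordinates). Camera axes: x right, y down, z forward; pixel columns grow to the right and rows downward; lengths in mm; the calibration is good to about 2 mm. A picture is of the moment at which its call begins. There is no depth.
- order.close_job(): hands the job in, once; it reports no verdict.
The state is a dict: "time": time; "qpos": joint angles; "qd": joint speeds; "joint_torque": joint torques, N m; "eef_pos": TCP position; "tcp_rot": TCP orientation; "force": force on the tool from outside, world axes, zero at the start; "ft_torque": the same for the moment, N m; "opening": finger opening in mm.
Only numpy, scipy, OpenCV 4.12 (cv2) and the standard library are available. Lean on these libraries where they do the work, as an engineer would, in place of code of your own. Each camera call takes 0.05 s, during which the arm holds its last target.

### The job

The hinged cover of the black test box stands ajar. Push it down flush with your fingertips, then set a fingertip in the slot of the round quarter-turn fastener and turn it clockwise, seen from above, to its stop so that the cover is locked. Only push on the cover's top, do not pinch or lift it, and leave the attenuator, the wrench and the parts box where they are.

Things in the scene. Friction and masses are not known exactly. Their poses are not given: they have to be found in the camera images.
- test_box: black shielded test box, 246 x 276 mm, on a fixed aluminium base plate 300 x 360 x 10 mm. Origin: middle of the plate's underside, on the bench (z = 0); x points from the front (fastener side) to the hinge at the rear, y left, z up. The rim is 85 mm and the closed cover's top 103 mm above the bench. Ports stick 12 mm out of its left and right walls, 48 mm up
- cover (a joint): hinge angle of the black cover, rad: 0 is closed flush on the rim (a stop), grows as it opens upward, starts 0.3 to 0.5. The cover is 250 mm from hinge to front, 280 mm wide, 18 mm thick; the hinge runs along the box's y, 125 mm behind the box's origin, level with the rim. Stiff: it stays where it is left; a push of 2 to 5 N on the push spot moves it down
- fastener (a joint): turn of the fastener, rad: 0 unlocked (slot along the box's x), 1.571 locked, at its stop (slot parallel to the front edge); grows clockwise seen from above, starts 0 to 0.3. Friction holds it where it is left; it takes 0.14 N m (7 N at 20 mm from the axis). Turned with the cover open, its cam tongue would land on the keeper and keep the cover from closing
- push_spot (a point): free spot on top of the cover (on its pale label), on the middle line, 112 mm from the hinge, between the steel ring of the fastener and the hinge: a good place to push it shut
- cover_front (a point): middle of the cover's upper front edge, 250 mm from the hinge; x points along the cover to the hinge, z up from its top
- slot_center (a point): on the axis of the fastener, on the slot floor: an aluminium disc 91 mm across, flush in the cover, 180 mm from the hinge on the middle line. A straight slot 42 mm wide, 12 mm deep, with upright walls runs right across it through the axis; the ends are closed by the cover's round hole (93 mm). Floor 91 mm above the bench when closed. x along the slot, y across, z up the axis
- slot_dot_end (a point): white dot on the slot floor, 37 mm from the axis, at the end of the slot that points to the front when unlocked; when locked it has come round to the left (+y), at the red dot on the cover
- attenuator: steel cylinder with black rings, 33 mm across, 56 mm high, loose, upright on the bench left of the box; origin under its middle. Leave it alone
- wrench: small loose steel wrench, 140 mm long, lying on the bench right of the box; origin about its middle, on the bench. Leave it alone
- parts_box: pale closed plastic box with a white lid, 79 x 119 x 34 mm, loose on the bench behind and left of the test box; origin under its middle. Leave it alone

How it is judged (in metres and radians):
On the way, in this order (a step that is already met when the one before it is completed fails the run):
1. the cover is pushed flush while the fastener is still unlocked (value of joint cover below 0.02 rad and value of joint fastener below 0.8 rad), for 0.2 s.
2. the fastener is turned to its stop with the cover flush (value of joint fastener above 1.45 rad and value of joint cover below 0.02 rad), for 0.2 s.
At the end, for the whole second after the job is handed in: the cover is flush (within 0.02 rad, 5 mm at its front edge), the fastener is turned to within 0.12 rad (7 degrees) of its locked stop, and attenuator, wrench and parts box are within 15 mm of where they stood (all of step 2 and distance of each of attenuator, wrench, parts_box from where it was at the start of the episode below 0.015 m); the robot touches nothing.
It fails at once if the cover is lifted open wider than it stood (value of joint cover above 0.58 rad).
It fails at once if the fastener is turned while the cover is open (value of joint cover above 0.04 rad and value of joint fastener above 0.8 rad).
It fails at once if the attenuator, the wrench or the parts box is moved, lifted or knocked over (distance of any of attenuator, wrench, parts_box from where it was at the start of the episode above 0.015 m or angle between attenuator's own z axis and vertical above 0.3 rad).
It fails at once if the fingers reach under the cover or round its edge, as to pinch or lift it (z of the grasp point in the frame of cover_front below -0.007 m and x of the grasp point in the frame of cover_front between -0.02 and 0.25 m and y of the grasp point in the frame of cover_front between -0.15 and 0.15 m).
It also fails if it takes over 45 s, if anything falls off the work surface, if the arm or the gripper's body presses on something with over 40 N, if the wrist force passes 120 N, or if a joint passes its speed limit or range.

## Working session

There is one attempt and no reset: what is moved stays moved. The work goes in short steps, Python scripts to look and compute and a tool call to move; the robot and the scene stay as the last step left them, time stands still between calls to the robot, and variables do not carry over. Pictures are saved under pics/ and viewed, and the job is handed in when it is done.

Besides the shell and the picture viewer there is one more tool, called after "Call:" in YAML: its name, and indented under it one key for each argument. play_rows: Moves the arm, as the interface text tells. Its arguments: {"type":"object","properties":{"series":{"type":"array"},"grip_force":{"type":"number"}},"required":["series"]}

```bash
mkdir -p pics; ls
python3 - <<'E'
from bench import state, imaging, order, bot
import cv2
s=state(); print(s); print(bot.tip_reach)
for n in ("scene","top","wrist"):
    d=imaging.read_camera(n); cv2.imwrite(f"pics/{n}0.png",d["frame"][:,:,::-1])
    print(n,d["mtx"].tolist(),d["extrinsics"].round(4).tolist())
E
```

```text
pics
{'time': 0.0, 'qpos': array([-1.14800942e+00,  3.20252905e-01,  1.56567132e+00,  9.29940797e-06,
        1.25741496e+00, -2.00119345e-02]), 'qd': array([-0.00132772, -0.00150635, -0.00043321,  0.00089532, -0.00057856,
       -0.00047422]), 'joint_torque': array([-1.14808404e-04, -4.12463379e+01, -2.31975567e+01,  7.25722150e-02,
        4.55878582e-02, -1.36813055e-04]), 'eef_pos': array([ 246.17022731, -519.10808324,  232.14565752]), 'tcp_rot': array([-3.06323959e+00, -6.89497769e-01,  5.34864485e-04]), 'force': array([-1.22845566,  0.45076383, -0.57677021]), 'ft_torque': array([ 0.00758749,  0.00374601, -0.05456755]), 'opening': 90.8921954721708}
19.0
scene [[504.83232413999815, 0.0, 317.62845253323076], [0.0, 504.83232413999815, 245.64927668441896], [0.0, 0.0, 1.0]] [[0.0688, 0.7941, -0.6038, 1195.241], [0.9975, -0.0448, 0.0547, 45.7059], [0.0164, -0.6061, -0.7952, 848.7374], [0.0, 0.0, 0.0, 1.0]]
top [[618.1166561720197, 0.0, 312.41424471577295], [0.0, 618.1166561720197, 232.54465770458935], [0.0, 0.0, 1.0]] [[-0.0242, -0.9967, 0.0778, 456.9246], [-0.9997, 0.0246, 0.0032, 83.1089], [-0.0051, -0.0777, -0.997, 1639.6335], [0.0, 0.0, 0.0, 1.0]]
wrist [[412.6854486035375, 0.0, 319.61747274775774], [0.0, 412.6854486035375, 239.14060122023218], [0.0, 0.0, 1.0]] [[0.4285, -0.8715, -0.2383, 313.0475], [-0.9035, -0.4139, -0.1108, -488.1895], [-0.0021, 0.2628, -0.9648, 382.6436], [0.0, 0.0, 0.0, 1.0]]
```

View pics/scene0.png

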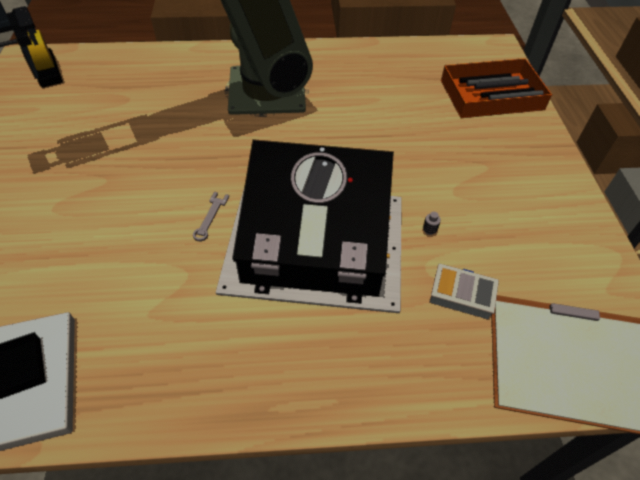

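View pics/top0.png

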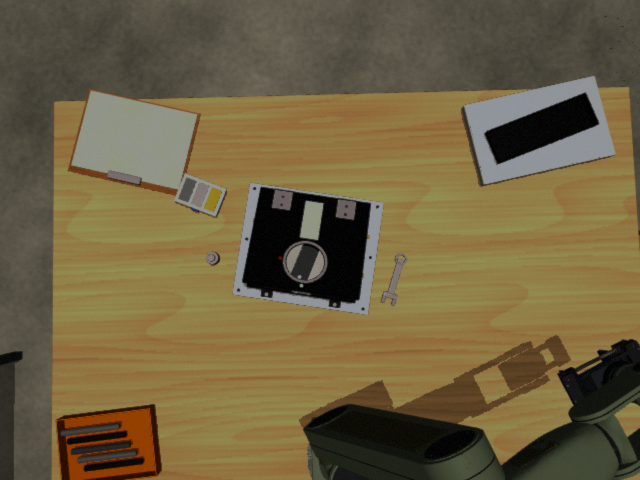

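Run:
```python
import cv2
a=cv2.imread("pics/top0.png")[170:330,225:395]; cv2.imwrite("pics/topc.png",cv2.resize(a,None,fx=3.6,fy=3.6,interpolation=cv2.INTER_CUBIC))
a=cv2.imread("pics/scene0.png")[130:320,205:415]; cv2.imwrite("pics/scenec.png",cv2.resize(a,None,fx=3,fy=3,interpolation=cv2.INTER_CUBIC))
```

```text
(no output)
```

View pics/topc.png

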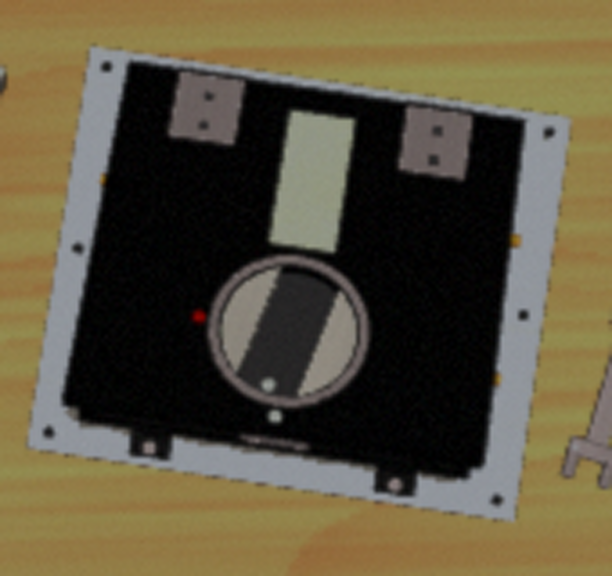

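View pics/scenec.png

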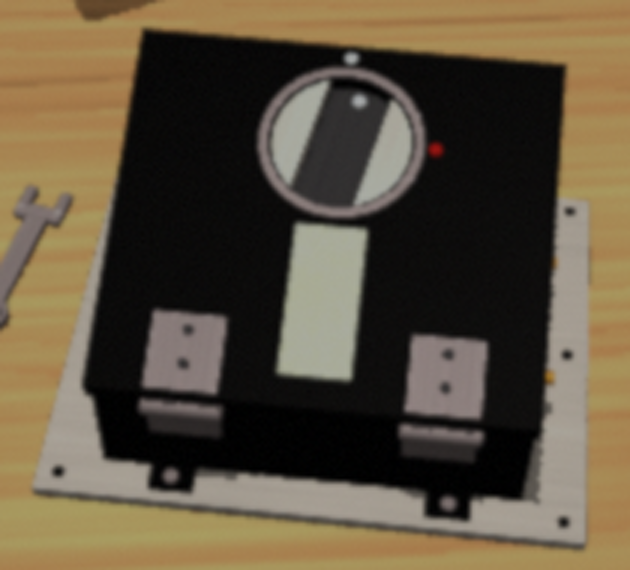

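```bash
cat > h.py <<'E'
import numpy as np, cv2
from bench import state, imaging, order, bot
from scipy.optimize import least_squares
def proj(d,P):
    T=np.linalg.inv(d["extrinsics"]); p=np.atleast_2d(P)@T[:3,:3].T+T[:3,3]; q=p@d["mtx"].T
    return q[:,:2]/q[:,2:]
def ray(d,uv,z):
    E=d["extrinsics"]; v=E[:3,:3]@np.linalg.solve(d["mtx"],[uv[0],uv[1],1]); o=E[:3,3]
    return o+v*(z-o[2])/v[2]
def box(x,y,w):
    c,s=np.cos(w),np.sin(w); return np.array([[c,-s,0],[s,c,0],[0,0,1]]),np.array([x,y,0])
def cov(P,a):  # cover coords: u from hinge to front, y, h above cover underside -> box
    u,y,h=P; return np.array([125-u*np.cos(a)-h*np.sin(a),y,85+u*np.sin(a)+h*np.cos(a)])
E
python3 - <<'E'
from h import *
t=imaging.read_camera("top"); s=imaging.read_camera("scene")
tc=lambda a:(np.array(a)+.5)/3.6-.5+[225,170]
sc=lambda a:(np.array(a)+.5)/3-.5+[205,130]
C={'FL':[-150,180,10],'FR':[-150,-180,10],'RL':[150,180,10],'RR':[150,-180,10]}
# which side is 360? y width
obs=[(t,tc(p),C[k]) for k,p in dict(FL=(28,450),FR=(515,521),RR=(570,120),RL=(90,45)).items()]
obs+=[(s,sc(p),C[k]) for k,p in dict(RL=(585,547),RR=(33,492),FL=(588,203)).items()]
cob=[(t,tc((289,331)),(180,0,18)),(s,sc((342,141)),(180,0,18))]
def f(q):
    R,o=box(*q[:3]); r=[]
    for d,uv,P in obs: r+=list(proj(d,R@np.array(P)+o)[0]-uv)
    for d,uv,P in cob: r+=list(proj(d,R@cov(P,q[3])+o)[0]-uv)
    return np.array(r)
r=least_squares(f,[450,50,0,.4]); print(r.x, f(r.x).reshape(-1,2).round(1).tolist())
R,o=box(*r.x[:3])
for n,P in dict(front=(250,0,18),push=(112,0,18),slot=(180,0,6),hinge=(0,0,0),red=(180,60,18)).items():
    W=R@cov(P,r.x[3])+o; print(n,W.round(1),proj(t,W).round(1),proj(s,W).round(1))
for n,P in dict(push=(112,0,18),slot=(180,0,6),front=(250,0,18)).items(): print('closed',n,(R@cov(P,0)+o).round(1))
# dot angle top
a=r.x[3]; u,v=tc((268,384)); u2=sc((360,100))
g=lambda th:R@cov((180+37*np.cos(th[0]),37*np.sin(th[0]),6),a)+o
print(least_squares(lambda th:np.r_[proj(t,g(th))[0]-[u,v],proj(s,g(th))[0]-u2],[0.]).x)
E
```

```text
[ 5.46882652e+02  9.91874135e+01 -1.72735648e-01  2.71940275e-01] [[-0.0, -1.6], [0.5, -0.9], [1.1, -2.1], [0.5, -1.0], [1.1, -0.1], [-0.9, -0.1], [0.7, -0.6], [-0.2, 3.8], [0.4, -1.1]]
front [428.  119.9 169.5] [[300.3 293.4]] [[322.7 145. ]]
push [559.   97.1 132.4] [[308.8 239. ]] [[315.4 206.9]]
slot [497.6 107.8 139.1] [[305.  264.2]] [[318.8 181. ]]
hinge [670.   77.7  85. ] [[315.6 196.4]] [[308.5 269.8]]
red [504.8 167.4 150.7] [[280.1 261.7]] [[349.9 178.2]]
closed push [559.7  97.  103. ]
closed slot [492.7 108.6  91. ]
closed front [423.7 120.7 103. ]
[0.22046527]
```

```bash
sed -i 's/-h\*np.sin(a)/+h*np.sin(a)/' h.py
cat > fit.py <<'E'
from h import *
t=imaging.read_camera("top"); s=imaging.read_camera("scene")
tc=lambda a:(np.array(a)+.5)/3.6-.5+[225,170]
sc=lambda a:(np.array(a)+.5)/3-.5+[205,130]
C={'FL':[-150,180,10],'FR':[-150,-180,10],'RL':[150,180,10],'RR':[150,-180,10]}
obs=[(t,tc(p),C[k]) for k,p in dict(FL=(28,450),FR=(515,521),RR=(570,120),RL=(90,45)).items()]
obs+=[(s,sc(p),C[k]) for k,p in dict(RL=(585,547),RR=(33,492),FL=(588,203)).items()]
cob=[(t,tc((289,331)),(180,0,18)),(s,sc((342,141)),(180,0,18))]
def f(q):
    R,o=box(*q[:3]); r=[]
    for d,uv,P in obs: r+=list(proj(d,R@np.array(P)+o)[0]-uv)
    for d,uv,P in cob: r+=list(proj(d,R@cov(P,q[3])+o)[0]-uv)
    return np.array(r)
r=least_squares(f,[450,50,0,.4]); print(r.x, f(r.x).reshape(-1,2).round(1).tolist())
R,o=box(*r.x[:3])
for n,P in dict(front=(250,0,18),push=(112,0,18),slot=(180,0,6),hinge=(0,0,0),red=(180,60,18)).items():
    W=R@cov(P,r.x[3])+o; print(n,W.round(1),proj(t,W).round(1),proj(s,W).round(1))
for n,P in dict(push=(112,0,18),slot=(180,0,6),front=(250,0,18)).items(): print('closed',n,(R@cov(P,0)+o).round(1))
a=r.x[3]; u,v=tc((268,384)); u2=sc((360,100))
g=lambda th:R@cov((180+37*np.cos(th[0]),37*np.sin(th[0]),6),a)+o
print(least_squares(lambda th:np.r_[proj(t,g(th))[0]-[u,v],proj(s,g(th))[0]-u2],[0.]).x)
for d,n in((t,'top'),(s,'scene')):
    for nm,uv,z in (('att',(213,258),56),('att_s',(432,217),56)):
        pass
E
python3 fit.py
```

```text
[ 5.44792045e+02  9.96492127e+01 -1.73664790e-01  3.07138421e-01] [[-0.3, -0.9], [0.2, 0.0], [1.0, -1.2], [0.4, -0.3], [1.1, -1.0], [-0.6, -1.1], [0.8, -1.2], [0.3, -0.4], [0.0, 0.4]]
front [438.6 118.3 177.7] [[300.8 288.9]] [[322.4 145.4]]
push [568.1  95.6 136. ] [[309.3 235.2]] [[314.9 209.3]]
slot [500.7 107.4 145.1] [[305.1 262.8]] [[318.8 179.9]]
hinge [667.9  78.1  85. ] [[315.5 197.2]] [[308.6 268.9]]
red [514.6 165.9 156.6] [[280.5 257.5]] [[349.8 179.7]]
closed push [557.6  97.4 103. ]
closed slot [490.6 109.2  91. ]
closed front [421.7 121.2 103. ]
[0.22047045]
```

Call:
play_rows:
  series:
    - {"offset":[2.7,5.1,0.5],"delta_rot":[0,0,0.061],"claw":1}
    - {"offset":[2.7,5.1,0.5],"delta_rot":[0,0,0.061],"claw":1}
    - {"offset":[2.7,5.1,0.5],"delta_rot":[0,0,0.061],"claw":1}
    - {"offset":[2.7,5.1,0.5],"delta_rot":[0,0,0.061],"claw":1}
    - {"offset":[2.7,5.1,0.5],"delta_rot":[0,0,0.061],"claw":1}
    - {"offset":[2.7,5.1,0.5],"delta_rot":[0,0,0.061],"claw":1}
    - {"offset":[2.7,5.1,0],"delta_rot":[0,0,0.061],"claw":1}
    - {"offset":[2.7,5.1,0],"delta_rot":[0,0,0.061],"claw":1}
    - {"offset":[2.7,5.1,0],"delta_rot":[0,0,0.061],"claw":1}
    - {"offset":[2.7,5.1,0],"delta_rot":[0,0,0.061],"claw":1}
    - {"offset":[2.7,5.1,0],"delta_rot":[0,0,0.061],"claw":1}
    - {"offset":[2.7,5.1,0],"delta_rot":[0,0,0.061],"claw":1}
  grip_force: 20

```text
time: 1.85
eef_pos: [571.1, 94.3, 263.1]
tcp_rot: [2.612, 1.744, 0.001]
force: [1.1, -0.7, 0.3]
opening: 0.5
```

Call:
play_rows:
  series:
    - {"offset":[0.3,0,-3],"delta_rot":[0,0,0],"claw":1}
    - {"offset":[0,0,-3],"delta_rot":[0,0,0],"claw":1}
    - {"offset":[0,0,-2.5],"delta_rot":[0,0,0],"claw":1}
    - {"offset":[0,0,0],"delta_rot":[0,0,0],"claw":1}

```text
time: 2.35
eef_pos: [572.0, 92.3, 176.1]
tcp_rot: [-2.613, -1.74, 0.007]
force: [0.6, -0.6, -0.7]
opening: 0.4
```

Run:
```python
from h import *
for n in ("scene","wrist"):
    d=imaging.read_camera(n); cv2.imwrite(f"pics/{n}1.png",d["frame"][:,:,::-1])
print(state()["eef_pos"],state()["force"])
```

```text
[573.88362532  92.46871445 178.72423866] [-0.12578957 -1.06374347 -0.80912473]
```

View pics/scene1.png

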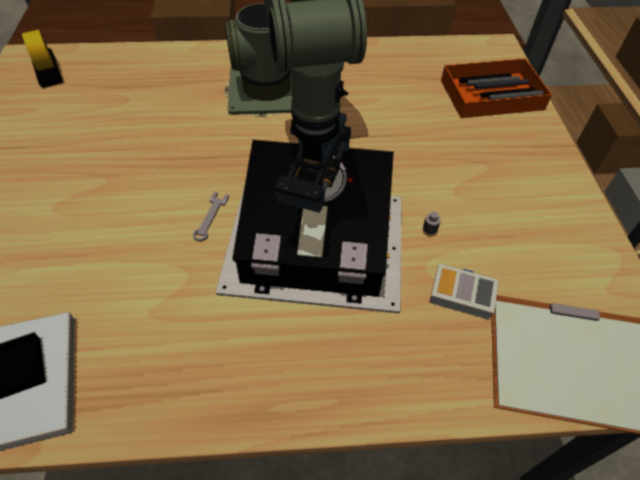

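View pics/wrist1.png

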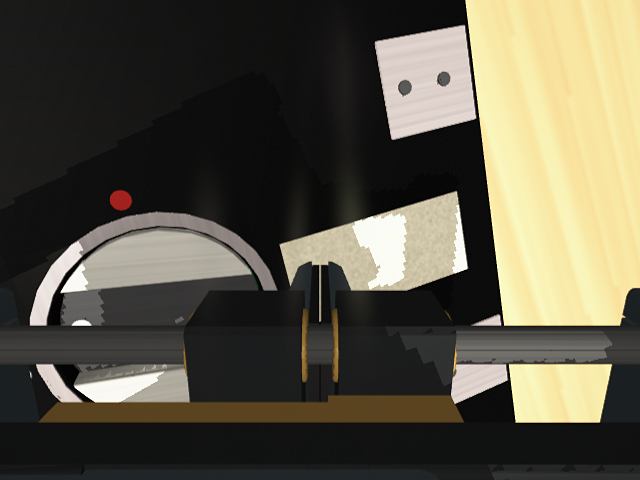

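The wrist view shows the closed fingertips over the label's near end (about 320,265), clear of the ring. The scene view agrees. Pushing down.

Call:
play_rows:
  series:
    - {"offset":[0,0,-0.5],"delta_rot":[0,0,0],"claw":1}
    - {"offset":[0,0,-0.5],"delta_rot":[0,0,0],"claw":1}
    - {"offset":[0,0,-0.4],"delta_rot":[0,0,0],"claw":1}
    - {"offset":[0,0,-0.4],"delta_rot":[0,0,0],"claw":1}
    - {"offset":[0,0,-0.4],"delta_rot":[0,0,0],"claw":1}
    - {"offset":[0,0,-0.4],"delta_rot":[0,0,0],"claw":1}
    - {"offset":[0,0,-0.4],"delta_rot":[0,0,0],"claw":1}
    - {"offset":[0,0,-0.4],"delta_rot":[0,0,0],"claw":1}

```text
time: 3.45
eef_pos: [573.2, 92.5, 143.9]
tcp_rot: [-2.615, -1.741, -0.0]
force: [-0.9, -0.5, 3.9]
opening: 0.1
```

Call:
play_rows:
  series:
    - {"offset":[0,0,-0.4],"delta_rot":[0,0,0],"claw":1}
    - {"offset":[0,0,-0.4],"delta_rot":[0,0,0],"claw":1}
    - {"offset":[0,0,-0.4],"delta_rot":[0,0,0],"claw":1}
    - {"offset":[0,0,-0.4],"delta_rot":[0,0,0],"claw":1}
    - {"offset":[0,0,-0.2],"delta_rot":[0,0,0],"claw":1}
    - {"offset":[0,0,-0.2],"delta_rot":[0,0,0],"claw":1}
    - {"offset":[0,0,0],"delta_rot":[0,0,0],"claw":1}

```text
time: 4.32
eef_pos: [573.7, 92.4, 123.7]
tcp_rot: [2.614, 1.741, 0.001]
force: [-0.1, 0.9, 0.1]
opening: 0.7
```

Call:
play_rows:
  series:
    - {"offset":[0,0,-0.1],"delta_rot":[0,0,0],"claw":1}
    - {"offset":[0,0,-0.1],"delta_rot":[0,0,0],"claw":1}
    - {"offset":[0,0,-0.1],"delta_rot":[0,0,0],"claw":1}

```text
time: 4.7
eef_pos: [573.7, 92.4, 122.2]
tcp_rot: [2.614, 1.741, 0.002]
force: [-4.7, 0.0, 12.2]
opening: 0.1
```

Call:
play_rows:
  series:
    - {"offset":[0,0,-0.1],"delta_rot":[0,0,0],"claw":1}
    - {"offset":[0,0,0],"delta_rot":[0,0,0],"claw":1}
    - {"offset":[0,0,0],"delta_rot":[0,0,0],"claw":1}

```text
time: 5.08
eef_pos: [573.7, 92.4, 122.3]
tcp_rot: [2.614, 1.741, 0.003]
force: [-4.5, -0.7, 14.1]
opening: 0.7
```

The push met a hard stop at tip height of about 103 mm, which is the closed cover. Lifting to look again.

Call:
play_rows:
  series:
    - {"offset":[0,0,2],"delta_rot":[0,0,0],"claw":1}
    - {"offset":[0,0,4],"delta_rot":[0,0,0],"claw":0.12}
    - {"offset":[2,0,5],"delta_rot":[0,0,0],"claw":0.12}
    - {"offset":[2,0,3],"delta_rot":[0,0,0],"claw":0.12}
    - {"offset":[0,0,0],"delta_rot":[0,0,0],"claw":0.12}
    - {"offset":[0,0,0],"delta_rot":[0,0,0],"claw":0.12}

```text
time: 5.82
eef_pos: [612.2, 92.3, 258.2]
tcp_rot: [-2.614, -1.74, 0.005]
force: [-0.6, -0.1, -0.5]
opening: 40.0
```

Run:
```python
from h import *
for n in ("scene","wrist","top"):
    d=imaging.read_camera(n); f=d["frame"][:,:,::-1]
    if n=="scene": f=cv2.resize(f[130:320,205:415],None,fx=3,fy=3,interpolation=cv2.INTER_CUBIC)
    if n=="top": f=cv2.resize(f[170:330,225:395],None,fx=3.6,fy=3.6,interpolation=cv2.INTER_CUBIC)
    cv2.imwrite(f"pics/{n}2.png",f)
print(state())
```

```text
{'time': 5.975, 'qpos': array([ 1.31203355e-01,  3.78252438e-01,  1.41202297e+00, -4.58611929e-05,
        1.35475789e+00,  5.27075481e-01]), 'qd': array([ 1.55948694e-04, -1.96720568e-03, -1.18406890e-02, -2.20987081e-05,
        1.80315615e-03,  1.67816201e-04]), 'joint_torque': array([-2.50017765e-02, -4.53071201e+01, -2.41000414e+01,  8.12492170e-02,
        3.09976149e-04, -6.33670584e-05]), 'eef_pos': array([612.14785999,  92.36529868, 258.22114412]), 'tcp_rot': array([-2.61366451, -1.74042187,  0.00488041]), 'force': array([0.01179866, 0.07257417, 0.25436783]), 'ft_torque': array([-0.06732693, -0.05424399,  0.01826484]), 'opening': 40.0099307323889}
```

View pics/scene2.png

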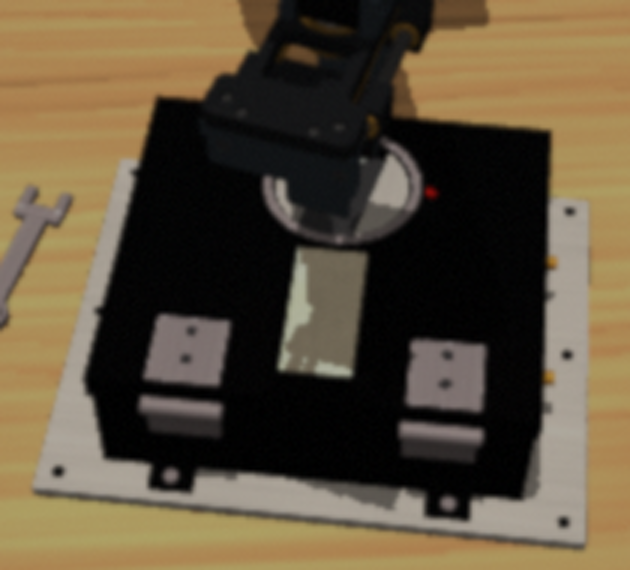

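View pics/wrist2.png

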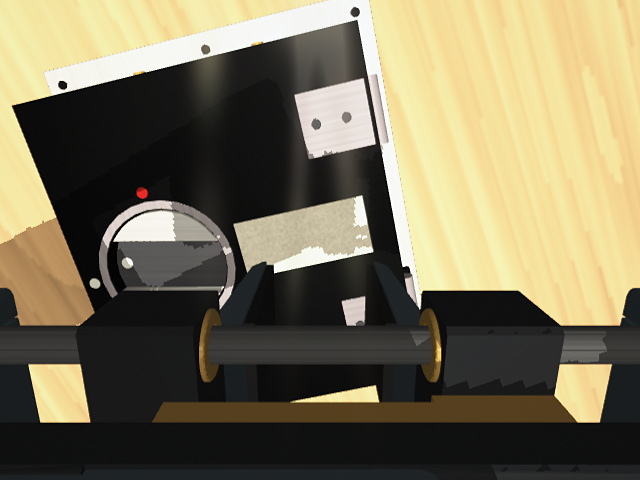

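View pics/top2.png

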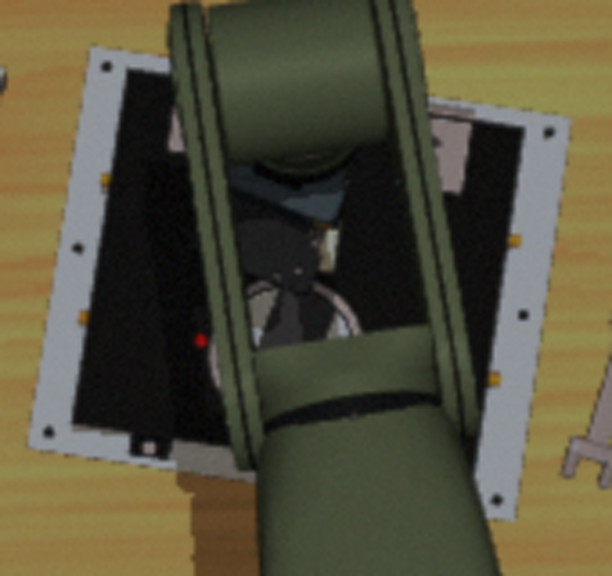

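Run:
```python
from h import *
w=imaging.read_camera("wrist"); sc=imaging.read_camera("scene")
f=w["frame"].astype(int); hsv=cv2.cvtColor(w["frame"],cv2.COLOR_RGB2HSV)
red=(f[:,:,0]>150)&(f[:,:,1]<80)&(f[:,:,2]<80); ys,xs=np.nonzero(red); print('red px',xs.mean(),ys.mean(),len(xs))
R,o=box(544.79,99.65,-.17366)
tob=lambda P:R.T@(P-o)
print('red',tob(ray(w,(xs.mean(),ys.mean()),103)).round(1))
print('dotcover',tob(ray(w,(95,283.5),103)).round(1),'dotslot',tob(ray(w,(127,263),91)).round(1))
fs=sc["frame"].astype(int); m=(fs[:,:,0]>150)&(fs[:,:,1]<60)&(fs[:,:,2]<60); m[:130]=0;m[320:]=0; ys,xs=np.nonzero(m); print('scene red',tob(ray(sc,(xs.mean(),ys.mean()),103)).round(1))
cv2.imwrite("pics/w2c.png",cv2.resize(w["frame"][185:315,80:250,::-1],None,fx=4,fy=4,interpolation=cv2.INTER_CUBIC))
```

```text
red px 141.85526315789474 193.6184210526316 76
red [-56.8  58.3 103. ]
dotcover [-116.9   -1.6  103. ] dotslot [-92.9   6.4  91. ]
scene red [nan nan nan]<stdin>:9: RuntimeWarning: Mean of empty slice.
  ret = ret.dtype.type(ret / rcount)
```

View pics/w2c.png

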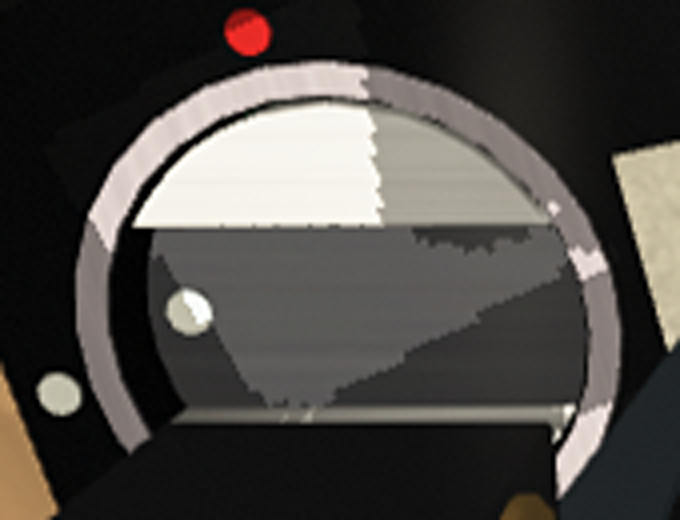

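Cover is flush (the red dot and ring now read at closed height), and the fastener is still near 0.22 rad. In the wrist view the slot runs parallel to the jaw-opening direction. I'll put both fingertips in the slot, spread along it, and twist.

Call:
play_rows:
  series:
    - {"offset":[-4.1,0.5,0],"delta_rot":[0,0,0],"claw":0.12}
    - {"offset":[-4.1,0.5,0],"delta_rot":[0,0,0],"claw":0.12}
    - {"offset":[-4.1,0.6,0],"delta_rot":[0,0,0],"claw":0.12}
    - {"offset":[0,0,-4],"delta_rot":[0,0,0],"claw":0.12}
    - {"offset":[0,0,-4],"delta_rot":[0,0,0],"claw":0.12}
    - {"offset":[0,0,-3],"delta_rot":[0,0,0],"claw":0.12}
    - {"offset":[0,0,0],"delta_rot":[0,0,0],"claw":0.12}
    - {"offset":[0,0,0],"delta_rot":[0,0,0],"claw":0.12}

```text
time: 7.08
eef_pos: [491.1, 108.6, 151.0]
tcp_rot: [2.614, 1.741, 0.003]
force: [0.1, -0.7, -0.2]
opening: 39.8
```

Run:
```python
from h import *
for n in ("scene","wrist"):
    d=imaging.read_camera(n); f=d["frame"][:,:,::-1]
    if n=="scene": f=cv2.resize(f[130:270,235:375],None,fx=4,fy=4,interpolation=cv2.INTER_CUBIC)
    cv2.imwrite(f"pics/{n}3.png",f)
s=state();print(s["eef_pos"],s["tcp_rot"],s["force"])
```

```text
[491.39879507 108.65079626 151.44517796] [2.61403214 1.74032696 0.00451098] [-0.22139082 -0.01415129 -0.29274354]
```

View pics/scene3.png

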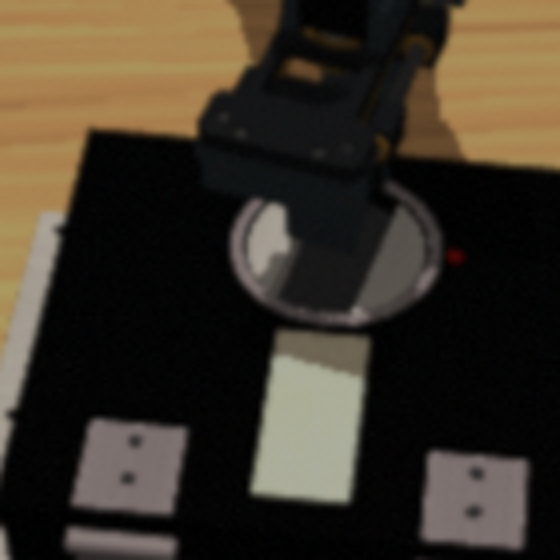

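View pics/wrist3.png

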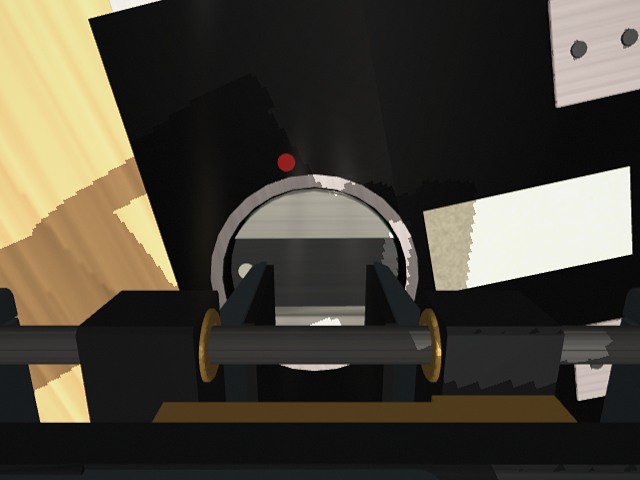

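Run:
```python
from h import *
w=imaging.read_camera("wrist"); f=w["frame"].astype(int)
red=(f[:,:,0]>120)&(f[:,:,1]<80)&(f[:,:,2]<80); ys,xs=np.nonzero(red); print(len(xs))
R,o=box(544.79,99.65,-.17366)
rd=ray(w,(xs.mean(),ys.mean()),103); print('red',(R.T@(rd-o)).round(1))
s=state(); a=-.394; d=np.array([np.cos(a),np.sin(a),0]); n=np.array([-d[1],d[0],0])
tcp=s["eef_pos"]
# slot walls relative to tcp (along n), ring ends along d
for nm,uv,z in (('wall_far',(320,238.5),103),('wall_near_floor',(320,305.5),91),('wall_near_top',(320,305.5),103),('ringL',(211,268),103),('ringR',(418,268),103),('ringTop',(314,174),103)):
    P=ray(w,uv,z)-tcp; print(nm,'along',round(P@d,1),'across',round(P@n,1))
```

```text
227
red [-57.   59.1 103. ]
wall_far along 0.5 across 19.8
wall_near_floor along 0.4 across -21.8
wall_near_top along 0.4 across -16.4
ringL along -55.0 across 4.4
ringR along 50.3 across 4.2
ringTop along -2.4 across 51.8
```

The close wrist view puts the slot axis 2.3 mm back along the slot and 1 mm across from the TCP. I'll correct x by -2.5 mm and go in.

Call:
play_rows:
  series:
    - {"offset":[-0.25,0,0],"delta_rot":[0,0,0],"claw":0.12}
    - {"offset":[0,0,-1],"delta_rot":[0,0,0],"claw":0.12}
    - {"offset":[0,0,-1],"delta_rot":[0,0,0],"claw":0.12}
    - {"offset":[0,0,-0.6],"delta_rot":[0,0,0],"claw":0.12}
    - {"offset":[0,0,-0.6],"delta_rot":[0,0,0],"claw":0.12}
    - {"offset":[0,0,-0.5],"delta_rot":[0,0,0],"claw":0.12}
    - {"offset":[0,0,0],"delta_rot":[0,0,0],"claw":0.12}
    - {"offset":[0,0,0],"delta_rot":[0,0,0],"claw":0.12}

```text
time: 8.22
eef_pos: [488.1, 108.5, 113.1]
tcp_rot: [2.615, 1.741, 0.001]
force: [-0.2, 0.4, 0.5]
opening: 40.1
```

Call:
play_rows:
  series:
    - {"offset":[0,0,0],"delta_rot":[0,0,-0.1],"claw":0.12}
    - {"offset":[0,0,0],"delta_rot":[0,0,-0.1],"claw":0.12}
    - {"offset":[0,0,0],"delta_rot":[0,0,-0.1],"claw":0.12}
    - {"offset":[0,0,0],"delta_rot":[0,0,-0.1],"claw":0.12}
    - {"offset":[0,0,0],"delta_rot":[0,0,-0.1],"claw":0.12}

```text
time: 8.85
eef_pos: [488.3, 108.6, 113.3]
tcp_rot: [2.966, 1.036, 0.002]
force: [1.7, 1.2, 0.3]
opening: 40.2
```

Run:
```python
from h import *
d=imaging.read_camera("wrist"); cv2.imwrite("pics/wrist4.png",d["frame"][:,:,::-1])
s=state();print(s["eef_pos"],s["tcp_rot"],s["force"],s["ft_torque"])
```

```text
[488.30213621 108.61952337 113.30863343] [2.96684752e+00 1.03255935e+00 2.06438962e-03] [ 0.04755919  1.22381098 -0.16116891] [ 0.06225942 -0.0733665   0.06201473]
```

View pics/wrist4.png

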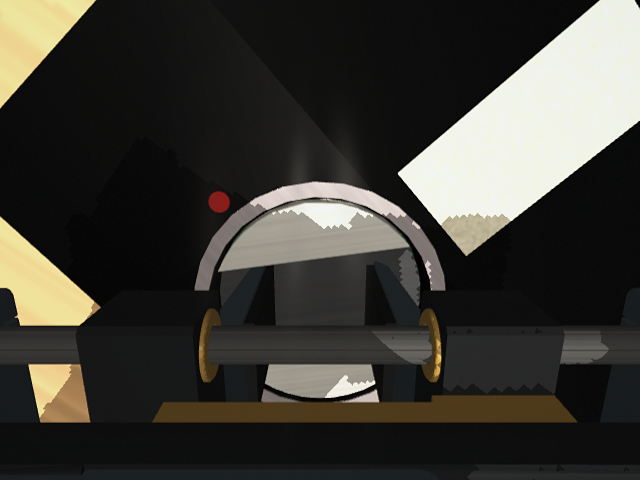

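The slot lags the fingers by about 0.13 rad and is being carried along, with small side forces. Continuing.

Call:
play_rows:
  series:
    - {"offset":[0,0,0],"delta_rot":[0,0,-0.1],"claw":0.12}
    - {"offset":[0,0,0],"delta_rot":[0,0,-0.1],"claw":0.12}
    - {"offset":[0,0,0],"delta_rot":[0,0,-0.1],"claw":0.12}
    - {"offset":[0,0,0],"delta_rot":[0,0,-0.1],"claw":0.12}
    - {"offset":[0,0,0],"delta_rot":[0,0,-0.1],"claw":0.12}
    - {"offset":[0,0,0],"delta_rot":[0,0,-0.1],"claw":0.12}
    - {"offset":[0,0,0],"delta_rot":[0,0,-0.1],"claw":0.12}
    - {"offset":[0,0,0],"delta_rot":[0,0,-0.1],"claw":0.12}
    - {"offset":[0,0,0],"delta_rot":[0,0,-0.1],"claw":0.12}
    - {"offset":[0,0,0],"delta_rot":[0,0,0],"claw":0.12}

```text
time: 10.15
eef_pos: [488.3, 108.6, 113.3]
tcp_rot: [-3.122, 0.35, -0.002]
force: [0.6, 0.5, -0.2]
opening: 39.9
```

Run:
```python
from h import *
d=imaging.read_camera("wrist"); cv2.imwrite("pics/wrist5.png",d["frame"][:,:,::-1])
s=state();r=s["tcp_rot"];print(s["eef_pos"],r,2*np.arctan2(r[1],r[0])-np.pi/2,s["force"],s["ft_torque"],s["qpos"])
```

```text
[488.28797108 108.59926003 113.28540027] [-3.12168273e+00  3.49349866e-01 -1.65994687e-03] 4.4894948961685435 [0.85146245 0.51185803 0.13019982] [ 0.16620528 -0.14875669 -0.033988  ] [1.95801744e-01 3.15259026e-01 1.90731485e+00 1.04342610e-04
 9.17883659e-01 1.98942881e+00]
```

View pics/wrist5.png

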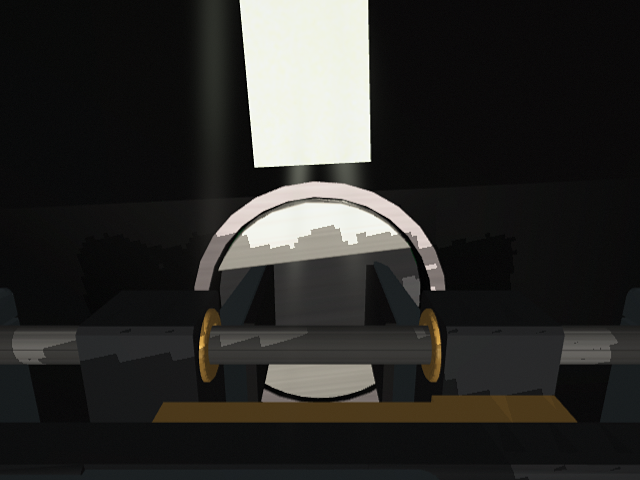

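Call:
play_rows:
  series:
    - {"offset":[0,0,0],"delta_rot":[0,0,-0.04],"claw":0.12}
    - {"offset":[0,0,0],"delta_rot":[0,0,-0.04],"claw":0.12}
    - {"offset":[0,0,0],"delta_rot":[0,0,-0.03],"claw":0.12}
    - {"offset":[0,0,0],"delta_rot":[0,0,0],"claw":0.12}

```text
time: 10.7
eef_pos: [488.4, 108.4, 113.3]
tcp_rot: [3.098, -0.519, 0.002]
force: [0.9, 0.1, 0.8]
opening: 40.1
```

Run:
```python
from h import *
s=state();r=s["tcp_rot"];print(s["eef_pos"],2*np.arctan2(r[1],r[0])-np.pi/2-2*np.pi,s["force"],s["ft_torque"],s["qpos"],s["joint_torque"])
```

```text
[488.35601684 108.40287216 113.27222074] -8.186219859120936 [0.91680401 0.14793589 0.76822426] [ 0.12832809 -0.18335129  0.75277992] [ 1.95939005e-01  3.15311026e-01  1.90727467e+00 -9.87075163e-04
  9.17859260e-01  2.09957278e+00] [ -0.77160968 -36.07180595 -17.75095403   0.48917497   0.3744418
   0.83570832]
```

Torque about the axis has risen to 0.75 N m, well above the 0.14 N m friction, so the fastener is at its stop. I'll unload the twist, lift clear and check.

Call:
play_rows:
  series:
    - {"offset":[0,0,0],"delta_rot":[0,0,0.08],"claw":0.12}
    - {"offset":[0,0,0],"delta_rot":[0,0,0.08],"claw":0.12}
    - {"offset":[0,0,1],"delta_rot":[0,0,0],"claw":0.12}
    - {"offset":[0,0,2],"delta_rot":[0,0,0],"claw":0.12}
    - {"offset":[0,0,5],"delta_rot":[0,0,0],"claw":0.12}
    - {"offset":[-5,0,5],"delta_rot":[0,0,0],"claw":0.12}
    - {"offset":[-5,0,5],"delta_rot":[0,0,0.18],"claw":0.12}
    - {"offset":[-3,0,5],"delta_rot":[0,0,0.18],"claw":0.12}
    - {"offset":[0,-5,0],"delta_rot":[0,0,0.18],"claw":0.12}
    - {"offset":[0,-5,0],"delta_rot":[0,0,0.18],"claw":0.12}
    - {"offset":[0,-5,0],"delta_rot":[0,0,0.18],"claw":0.12}
    - {"offset":[0,-5,0],"delta_rot":[0,0,0.18],"claw":0.12}

```text
time: 12.2
eef_pos: [370.3, -68.7, 332.1]
tcp_rot: [2.88, 1.255, 0.002]
force: [1.0, 0.5, -0.8]
opening: 40.1
```

Call:
play_rows:
  series:
    - {"offset":[0,-5,0],"delta_rot":[0,0,0],"claw":0.12}
    - {"offset":[0,-5,0],"delta_rot":[0,0,0],"claw":0.12}
    - {"offset":[0,-5,0],"delta_rot":[0,0,0],"claw":0.12}
    - {"offset":[0,-5,0],"delta_rot":[0,0,0],"claw":0.12}
    - {"offset":[0,0,0],"delta_rot":[0,0,0],"claw":0.12}
    - {"offset":[0,0,0],"delta_rot":[0,0,0],"claw":0.12}

```text
time: 12.95
eef_pos: [370.6, -266.9, 331.5]
tcp_rot: [-2.882, -1.247, -0.0]
force: [-0.4, -0.4, -0.1]
opening: 40.3
```

Run:
```python
from h import *
for n in ("scene","top"):
    d=imaging.read_camera(n); f=d["frame"][:,:,::-1]; cv2.imwrite(f"pics/{n}6full.png",f)
    if n=="scene": f=cv2.resize(f[130:320,205:415],None,fx=3,fy=3,interpolation=cv2.INTER_CUBIC)
    if n=="top": f=cv2.resize(f[170:330,225:395],None,fx=3.6,fy=3.6,interpolation=cv2.INTER_CUBIC)
    cv2.imwrite(f"pics/{n}6.png",f)
print(state()["eef_pos"],state()["force"])
```

```text
[ 370.81627728 -266.36076211  331.71821042] [ 0.37545509 -0.46955102  0.34279364]
```

View pics/scene6.png

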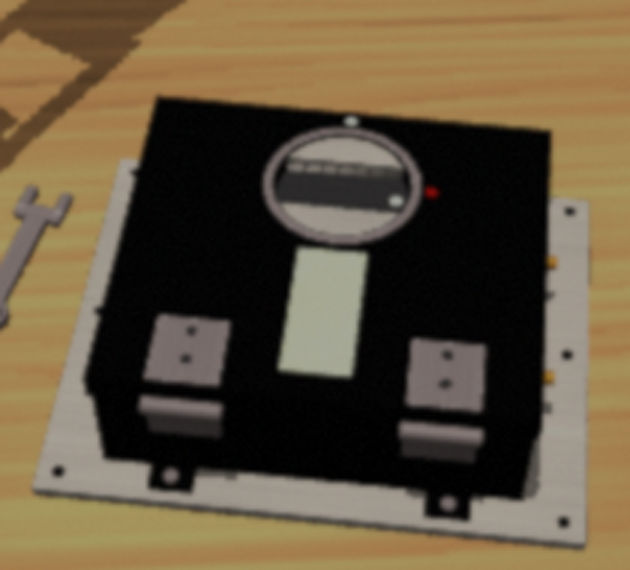

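View pics/top6.png

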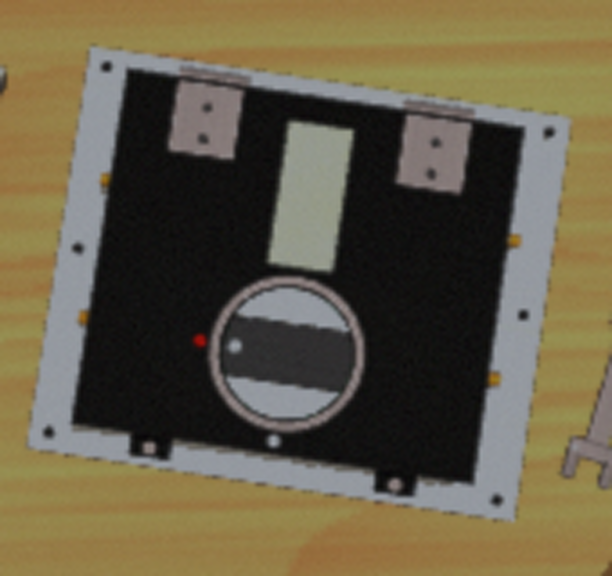

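View pics/scene6full.png

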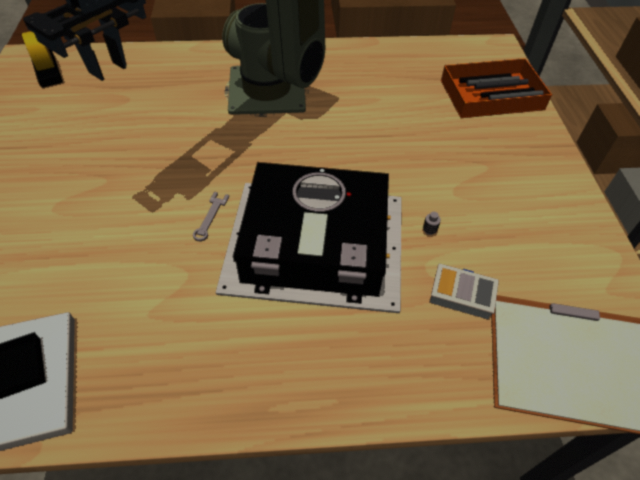

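```bash
sed -e 's/(289,331)/(287,354)/; s/(342,141)/(343,185.5)/; s/(268,384)/(235,346)/; s/(360,100)/(396,201)/; s/,\[0\.\])/,[1.5])/' fit.py > fit2.py; python3 fit2.py
python3 - <<'E'
import cv2,numpy as np
for n in("scene",):
    a=cv2.imread(f"pics/{n}0.png").astype(int);b=cv2.imread(f"pics/{n}6full.png").astype(int)
    for nm,(x0,x1,y0,y1) in dict(att=(418,446,205,240),parts=(425,500,258,320),wrench=(190,235,185,245)).items():
        print(nm,np.abs(a-b)[y0:y1,x0:x1].max(2).mean().round(2),(np.abs(a-b)[y0:y1,x0:x1].max(2)>50).sum())
E
```

```text
[ 5.44851850e+02  9.96939496e+01 -1.73755260e-01 -8.18401097e-03] [[-0.3, -0.9], [0.2, -0.0], [1.0, -1.2], [0.4, -0.3], [1.1, -1.0], [-0.6, -1.1], [0.8, -1.2], [0.4, -0.5], [-0.1, 0.1]]
front [421.6 121.3 101. ] [[300.5 295.4]] [[322.3 167.7]]
push [557.5  97.5 102.1] [[308.8 240.4]] [[315.3 216.7]]
slot [490.6 109.2  89.5] [[304.8 267.5]] [[318.8 195.7]]
hinge [668.   78.1  85. ] [[315.5 197.2]] [[308.7 268.9]]
red [500.9 168.3 101.5] [[280.9 263.8]] [[348.5 194.2]]
closed push [557.7  97.4 103. ]
closed slot [490.7 109.2  91. ]
closed front [421.7 121.3 103. ]
[1.53311108]
att 2.31 0
parts 2.43 0
wrench 6.01 126
```

Run:
```python
import cv2,numpy as np
a=cv2.imread("pics/top0.png").astype(int);b=cv2.imread("pics/top6full.png").astype(int)
print((np.abs(a-b)[245:315,375:415].max(2)>50).sum())
from bench import order
print(order.close_job())
```

```text
104
the job is handed in; nothing more can be done
None
```

Run:
```python
import cv2,numpy as np
a=cv2.imread("pics/top0.png")[235:325,365:425];b=cv2.imread("pics/top6full.png")[235:325,365:425]
cv2.imwrite("pics/wr.png",cv2.resize(np.hstack([a,b]),None,fx=5,fy=5,interpolation=cv2.INTER_CUBIC))
```

```text
(no output)
```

View pics/wr.png

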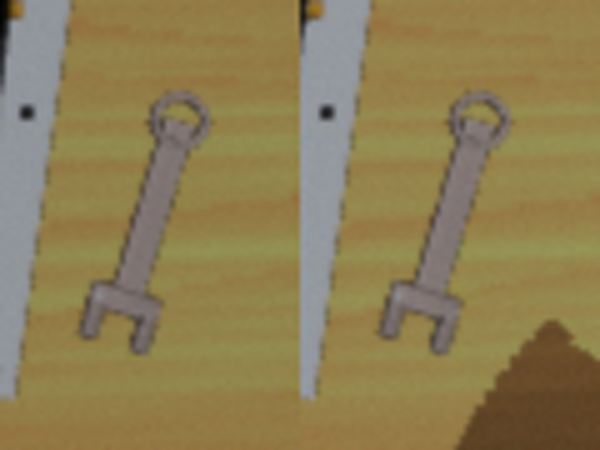

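The cover is shut flush and the fastener is turned clockwise to its stop. I handed the job in at about 13 s; it reports no verdict.

**What I did:** I pushed the cover down with closed fingertips on the label until it met a hard stop, with the tips about 103 mm above the bench. I then set both fingertips in the slot, 40 mm apart along it, and twisted. At the stop the torque reached 0.75 N m, well above the 0.14 N m it takes to turn. I unloaded the twist, lifted out and moved clear.

**Last checks, from the scene and top cameras:**
- **Cover:** the angle fits as -0.008 rad. The stop is at 0, so that is measurement error.
- **Fastener:** it measures about 1.53 rad. The white dot is at the red dot, and the slot is parallel to the front edge to about 0.02 rad.
- **Attenuator and parts box:** the scene images before and after show no change in either.
- **Wrench:** the pixel comparison showed a change beside it in both views. I only looked at it after handing in. The top view shows the wrench in the same place and the arm's shadow next to it. I did not view the scene one up close, but the shadow lies beside the wrench there too.

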